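Open the safety cap of the kettle descaler

ROBOT

A 7-joint arm with a two-finger parallel gripper is mounted at the origin on a cart in front of the work surface, level with it; the furniture and walls round the work are solid. World frame = base frame: x ahead of the robot, y to its left, z up, the work surface at z = 0. Lengths are in m, angles in rad, forces in N, time in s.
With the tool pointing down it reaches from about 0.4 to 0.875 m from the base axis. Payload 4.4 kg.
Tool frame: the origin (TCP) lies midway between the tips of the shut fingers; the grasp point (between the pads) lies 19 mm behind it; x points along the fingers, z is the direction in which the jaws open and shut, and the axes are right-handed (so a half turn about x gives the same grasp; the last joint's range is limited). The gripper opens to 85 mm and grips with 20 to 120 N. Pads are 22 mm wide; open, the fingers measure 114 mm over their backs; the gripper's body (76 mm by 85 mm) begins 54 mm behind the grasp point. The pads swing forward as they close: fully open they stand 13 mm farther back than shut.
Start: joints at [1.121, 0.628, 0.038, 1.517, -0.027, 0.996, -0.02], TCP at [0.243, -0.603, 0.231] pointing down, gripper open.
Joint ranges: [-3.06, 3.06], [-0.37, 2.12], [-1.25, 1.32], [0.18, 2.47], [-1.1, 4.24], [0.23, 1.98], [-2.94, 2.94]. Speed limits (rad/s): [2.57, 2.57, 3.14, 3.14, 3.14, 3.14, 3.14].

INTERFACE

Orientations are given as a rotation vector (axis times angle).
In Python, from workcell import manip gives the robot as it stands.
- The arm moves only by the tool jog_arm, never from a script. Its argument "deltas" is text: rows parted by semicolons, each of 7 numbers parted by spaces: the shift along the tool's x, y, z in m, then the turn, a rotation vector about the tool's x, y, z in rad, then the closure in counts, from 0 (fully open) to 255 (shut). In form: x y z wx wy wz claw; .... A call has 1 to 12 rows; each row is the pose to reach, as a shift and turn from the pose commanded when the call began, along the tool's axes at that moment; what a row does not reach only later rows make up. A row lasts 1/8 s, in which the tool goes at most 62.5 mm and 10.7 degrees, less where a joint would pass 70% of its speed; a pose out of reach is approached as far as the arm can. A call with a gripper value outside its range is refused whole. The fingers move at their own pace and stop on an object; "force" is the grip in N (left out, the last holds). Time passes only in rows, so rows that repeat a pose let the fingers close. It gives the time, the measured TCP pose, the force and the opening at its end, in the units of the state.
- manip.sense(): the state, without advancing time (a new reading comes with each control period).
- manip.grab_frame(name): name is "scene" or "top"; returns a dict with "frame" (400x640x3 uint8, blue, green, red), "K" (3x3 intrinsics, pixels), "k1" (the pictures are not rectified: a ray, as slopes to the right and down, at radius r is drawn at 1 + k1 r^2 times it, then the intrinsics apply), "view" (4x4, takes a point from world to camera coordinates). Camera axes: x right, y up, looking along -z (the intrinsics and any distortion apply to the point x, -y, -z); pixel columns grow to the right and rows downward; lengths in m; the calibration is good to about 2 mm. A picture is of the moment at which its call begins. There is no depth.
- manip.job_done(): hands the job in, once; it reports no verdict.
The state is a dict: "time_s": time; "qpos": joint angles; "qd": joint speeds; "joint_efforts": joint torques, N m; "position": TCP position; "orientation": TCP orientation; "ft_force": force on the tool from outside, world axes, zero at the start; "ft_torque": the same for the moment, N m; "finger_gap": opening from 0.0 (shut) to 1.0 (fully open).
Only numpy, scipy, OpenCV 4.12 (cv2) and the standard library are available. Lean on these libraries where they do the work, as an engineer would, in place of code of your own. Each camera call takes 0.05 s, during which the arm holds its last target. There are 200 camera calls.

TASK

Get the kettle descaler ready to dose: first stand the orange measuring cup, mouth up, fully down in the round pocket of the grey caddy and let go of it. Then press the red push-and-turn safety cap of the white bottle down, and while pressing twist it anticlockwise (seen from above) until it is free, lift it off straight up, and finish still holding it upright in the gripper a few centimetres above the bottle's mouth, touching nothing else. Leave the pepper mill, spice jar and tin behind alone.

Things in the scene. Friction and masses are not known exactly. Their poses are not given: they have to be found in the camera images.
- caddy: flat grey plastic caddy, 110 x 280 x 18 mm, fixed to the worktop (it differs in place and turn from start to start). Origin: centre of its underside; z up, y along its length: the bottle stands in a 16 mm high, 94 mm wide collar at y = +80 mm, the cup's pocket is at y = -80 mm
- pocket (a point): centre of the floor of the round pocket in the caddy, 6 mm above the worktop. The pocket is 12 mm deep and 43 mm across, so its mouth is level with the caddy's top at 18 mm
- cup: loose orange measuring cup, 30 g, 45 mm high, 36 mm across at the foot and 44 mm across at the open rim, wall 2.5 mm; it starts standing mouth up on the worktop. Origin: centre of its underside, z towards the mouth. It fits the pocket only foot first; its top 33 mm then stick out of the caddy
- bottle: white round bottle with a blue band, 78 mm across (83 over its raised label), held fast in the caddy's collar (it can neither turn nor lift; its turn in the caddy differs from start to start). Origin: centre of its underside, 18 mm above the worktop; z up. The shoulder under the cap is 46 mm across and 140 mm above the origin; a red mark on its rim points to its x axis
- mouth (a point): top of the grey sprung seal on the bottle's axis, 179 mm above the bottle's origin: the top of the open bottle (the seal rises 1 mm further when the cap is off). The neck below it is 24 mm across with bayonet flanges 34 mm across
- cap: red ribbed round safety cap, 45 mm across, 34 mm high, 30 g, a loose part. Origin: centre of its open underside, z towards its closed top; a white tick on top points along its x axis. Locked at the start: x along the bottle's x (a few degrees of play), underside 8 mm above the shoulder; a tooth stops it from turning unless it is pressed down more than 4 mm (press about 6 mm, 8 is the most)
- seal (a joint): travel of the sprung seal under the cap: 0 with the cap locked, up to 0.008 m pressed; its spring pushes the cap up with 4 N, 8 N fully pressed. Kept down, the cap turns anticlockwise from above; turned 55 to 135 degrees from locked (aim for 80) its two inner lugs are in open gaps and it lifts straight off; clockwise it meets a stop
- mill: dark wooden pepper mill standing behind, 55 mm across, 173 mm high, loose; leave alone. Origin: centre of its underside
- spice: small glass spice jar with black cap standing behind, 41 mm across, 105 mm high, loose; leave alone. Origin: centre of its underside
- tin: small printed food tin standing behind, 57 mm across, 72 mm high, loose; leave alone. Origin: centre of its underside

How it is judged:
By the outcome, as a careful person would: the job done as asked, in the order asked, and still so for the second after the job is handed in, while the arm keeps its last pose, push and grip.
It also fails if it takes over 54 s, if anything falls off the work surface, if the arm or the gripper's body presses on something with over 40 N, if the wrist force passes 120 N, or if a joint passes its speed limit or range.

## Working session

There is one attempt and no reset: what is moved stays moved. The work goes in short steps, Python scripts to look and compute and a tool call to move; the robot and the scene stay as the last step left them, time stands still between calls to the robot, and variables do not carry over. Pictures are saved under pics/ and viewed, about 8 in all and at most 12, crops included, and the job is handed in when it is done.

Besides the shell and the picture viewer there is one more tool, called after "Request:" as name(argument=value, ...), one argument or row to a line, values as JSON. jog_arm: Moves the arm, as the interface text tells. Its arguments: {"type":"object","properties":{"deltas":{"type":"string"},"force":{"type":"number"}},"required":["deltas"]}

```bash
ls; mkdir -p pics
python3 - <<'E'
from workcell import manip
import cv2,numpy as np
np.set_printoptions(precision=4,suppress=True)
for n in("scene","top"):
    f=manip.grab_frame(n); cv2.imwrite(f"pics/{n}0.png",f["frame"]); print(n,f["K"],f["k1"],f["view"])
    np.savez(f"{n}0.npz",**f)
print(manip.sense())
E
```

```text
pics
scene [[507.6248   0.     320.6486]
 [  0.     507.6248 200.5756]
 [  0.       0.       1.    ]] -0.12409341321151877 [[-0.8019 -0.5974  0.0102  0.384 ]
 [ 0.4662 -0.6148  0.6362 -0.4268]
 [-0.3738  0.5149  0.7715 -0.929 ]
 [ 0.      0.      0.      1.    ]]
top [[420.2384   0.     323.3153]
 [  0.     420.2384 200.2224]
 [  0.       0.       1.    ]] 0.015433848487212319 [[-0.0074 -0.9999  0.0111 -0.129 ]
 [ 0.9965 -0.0065  0.083  -0.5705]
 [-0.0829  0.0117  0.9965 -1.0852]
 [ 0.      0.      0.      1.    ]]
{'time_s': 0.1, 'qpos': array([ 1.1212,  0.6293,  0.0385,  1.5182, -0.027 ,  0.9963, -0.02  ]), 'qd': array([ 0.0013, -0.0012, -0.0008, -0.0019, -0.0014,  0.0007,  0.0003]), 'joint_efforts': array([  0.0032, -56.4534,   1.2304, -19.3972,   0.0112,   0.0055,
         0.    ]), 'position': array([ 0.2432, -0.6022,  0.2305]), 'orientation': array([ 0.923 ,  1.3681, -0.9215]), 'ft_force': array([-0.2224, -0.1898, -0.9422]), 'ft_torque': array([0.0001, 0.013 , 0.0074]), 'finger_gap': 1.0009336566306677}
```

View pics/scene0.png

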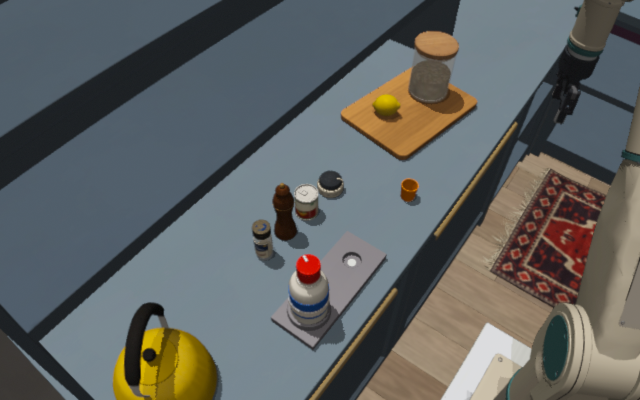

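View pics/top0.png

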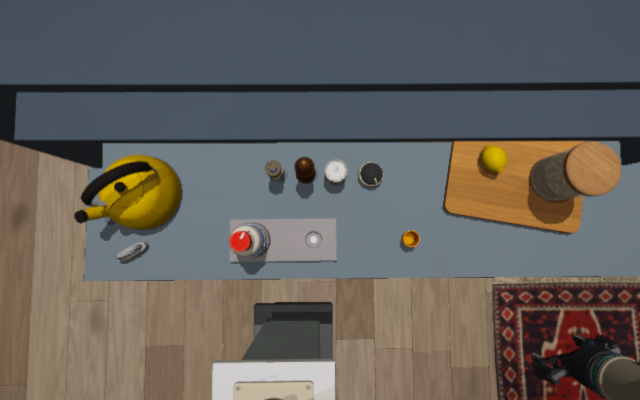

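The scene picture shows the bottle (cap at about 308,267), the caddy, the pocket (about 352,259) and the cup (409,190). In the top picture the cap is at (241,241), the pocket at (314,240), the cup at (411,239) and the caddy spans about (230..337, 219..262). I'll enlarge these next.

```bash
cat > h.py <<'E'
import numpy as np,cv2
def load(n):
    return dict(np.load(n,allow_pickle=True))
def proj(f,P):
    P=np.atleast_2d(P); c=P@f["view"][:3,:3].T+f["view"][:3,3]
    s=np.c_[c[:,0],-c[:,1]]/(-c[:,2:3]); s=s*(1+float(f["k1"])*(s**2).sum(1,keepdims=True))
    return s*[f["K"][0,0],f["K"][1,1]]+[f["K"][0,2],f["K"][1,2]]
def unproj(f,uv,z):
    uv=np.atleast_2d(np.array(uv,float)); d=(uv-[f["K"][0,2],f["K"][1,2]])/[f["K"][0,0],f["K"][1,1]]
    s=d.copy()
    for _ in range(20): s=d/(1+float(f["k1"])*(s**2).sum(1,keepdims=True))
    r=np.c_[s[:,0],-s[:,1],-np.ones(len(s))]@f["view"][:3,:3]
    o=-f["view"][:3,:3].T@f["view"][:3,3]
    return o+r*((z-o[2])/r[:,2:3])
E
python3 - <<'E'
from h import *
t=load("top0.npz");s=load("scene0.npz")
a=cv2.resize(t["frame"][205:275,222:426],None,fx=3.9,fy=3.9,interpolation=cv2.INTER_CUBIC)
b=cv2.resize(t["frame"][222:262,224:274],None,fx=7.5,fy=7.5,interpolation=cv2.INTER_CUBIC)
c=cv2.resize(s["frame"][250:290,285:335],None,fx=7.5,fy=7.5,interpolation=cv2.INTER_CUBIC)
im=np.zeros((600,800,3),np.uint8); im[:a.shape[0],:a.shape[1]]=a; im[290:590,:375]=b; im[290:590,400:775]=c
cv2.imwrite("pics/c1.png",im)
cv2.imwrite("pics/c2.png",cv2.resize(s["frame"][170:350,265:435],None,fx=3.3,fy=3.3,interpolation=cv2.INTER_CUBIC))
E
```

```text
(no output)
```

View pics/c1.png

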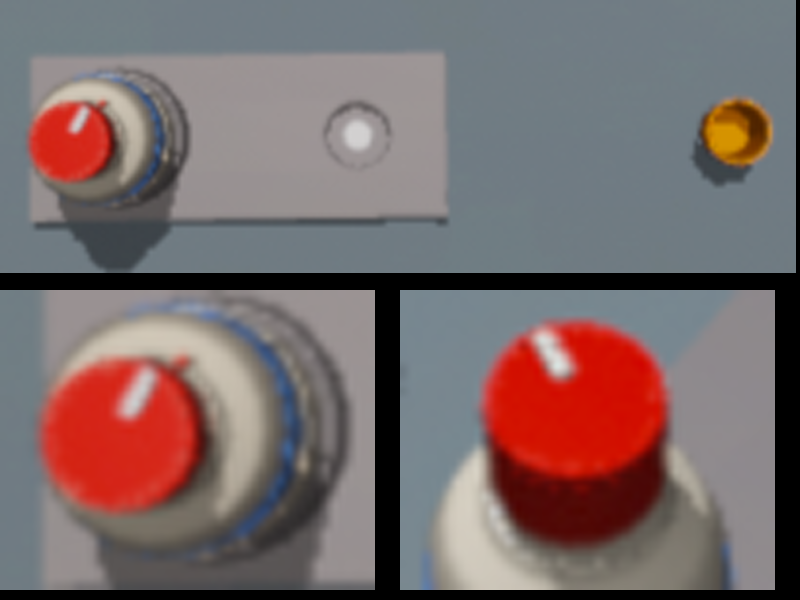

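View pics/c2.png

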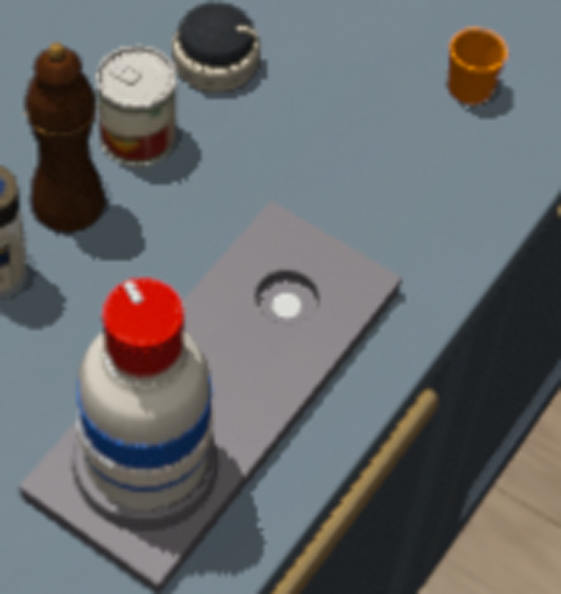

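c1 (top): caddy top corners at (32,56), (445,53), (446,218), (34,222), pocket rim centre (358,134), cup rim (737,131), cap top (121,436), and the tick pointing up and right. c2 (scene): pocket (287,297), cup rim (478,50), and the cap tick to the upper left.

```bash
cat > m.py <<'E'
from h import *
from scipy.optimize import least_squares
np.set_printoptions(precision=4,suppress=True)
t=load("top0.npz");s=load("scene0.npz")
A=lambda x,y:((x+.5)/3.9-.5+222,(y+.5)/3.9-.5+205)
B=lambda x,y:((x+.5)/7.5-.5+224,(y-290+.5)/7.5-.5+222)
C=lambda x,y:((x-400+.5)/7.5-.5+285,(y-290+.5)/7.5-.5+250)
D=lambda x,y:((x+.5)/3.3-.5+265,(y+.5)/3.3-.5+170)
# caddy-local point, cam, pixel
obs=[((.055,.14,.018),t,A(32,56)),((.055,-.14,.018),t,A(445,53)),((-.055,-.14,.018),t,A(446,218)),((-.055,.14,.018),t,A(34,222)),
((0,-.08,.018),t,A(358,134)),((0,.08,.2),t,B(121,436)),
((.055,-.14,.018),s,D(275,203)),((-.055,-.14,.018),s,D(400,280)),((.055,.14,.018),s,D(22,488)),((0,-.08,.018),s,D(287,297)),((0,.08,.2),s,C(575,398))]
def w(p,l): 
    c,si=np.cos(p[2]),np.sin(p[2]); return [p[0]+c*l[0]-si*l[1],p[1]+si*l[0]+c*l[1],l[2]]
r=lambda p:np.concatenate([proj(f,w(p,l))[0]-uv for l,f,uv in obs])
o=least_squares(r,[.5,0,0],loss="soft_l1");p=o.x
print("caddy",p,"\n",r(p).reshape(-1,2))
print("pocket",w(p,(0,-.08,.006)),"bottle",w(p,(0,.08,.018)))
for f,uv in((t,B(121,436)),(s,C(575,398))): print("cap",unproj(f,uv,.2))
for f,uv in((t,A(358,134)),(s,D(287,297))): print("pock",unproj(f,uv,.018))
for f,uv in((t,A(737,131)),(s,D(478,50))): print("cup",unproj(f,uv,.045))
for f,a,b in((t,B(128,415),B(147,370)),(s,C(566,375),C(540,333))):
    d=(unproj(f,b,.2)-unproj(f,a,.2))[0]; print("tick",np.degrees(np.arctan2(d[1],d[0])))
E
python3 m.py
```

```text
caddy [ 0.4672 -0.025   0.0022] 
 [[-0.4649  0.0804]
 [-0.2469 -0.1345]
 [ 0.0027 -0.5258]
 [-1.3811 -0.3996]
 [-0.4536  0.1853]
 [-0.6914 -0.3521]
 [-0.289  -0.7009]
 [ 1.4329 -0.6516]
 [-0.0573 -0.5537]
 [ 0.9874 -0.2014]
 [ 1.0472  0.2578]]
pocket [np.float64(0.4673780969862523), np.float64(-0.10500863923768237), 0.006] bottle [np.float64(0.4670276545249611), np.float64(0.054990976980861486), 0.018]
cap [[0.4662 0.0535 0.2   ]]
cap [[0.4689 0.0557 0.2   ]]
pock [[ 0.4679 -0.1062  0.018 ]]
pock [[ 0.4689 -0.1032  0.018 ]]
cup [[ 0.4683 -0.3568  0.045 ]]
cup [[ 0.4696 -0.3552  0.045 ]]
tick -22.519417042148294
tick -24.86554577852733
```

```bash
cat >> h.py <<'E'
from scipy.spatial.transform import Rotation as R
def delta(p_goal,yaw,st):
    """shift+rotvec in tool frame; goal tool down, jaw axis z at world yaw (deg)"""
    R0=R.from_rotvec(st["orientation"]); c,s=np.cos(np.radians(yaw)),np.sin(np.radians(yaw))
    x=np.array([0,0,-1.]);z=np.array([c,s,0]);y=np.cross(z,x)
    Rg=R.from_matrix(np.c_[x,y,z]); return np.r_[R0.inv().apply(np.array(p_goal)-st["position"]),(R0.inv()*Rg).as_rotvec()]
def jaw(st):
    M=R.from_rotvec(st["orientation"]).as_matrix(); return np.degrees(np.arctan2(M[1,2],M[0,2])),M
E
python3 - <<'E'
from h import *
from workcell import manip
np.set_printoptions(precision=4,suppress=True)
st=manip.sense();a,M=jaw(st);print(a);print(M)
for y in(a,-45,-60,-90): print(y,delta([.4685,-.356,.1],y,st))
E
```

```text
-68.01269288020548
[[-0.0007  0.9273  0.3744]
 [ 0.0016  0.3744 -0.9273]
 [-1.     -0.     -0.0017]]
-68.01269288020548 [ 0.1307  0.3011 -0.1437  0.     -0.0017  0.    ]
-45 [ 0.1307  0.3011 -0.1437 -0.4016 -0.0017 -0.0003]
-60 [ 0.1307  0.3011 -0.1437 -0.1398 -0.0017 -0.0001]
-90 [ 0.1307  0.3011 -0.1437  0.3838 -0.0017  0.0004]
```

Request:
jog_arm(
  deltas="0.01 0.06 -0.03 0.1 0 0 0; 0.03 0.12 -0.06 0.2 0 0 0; 0.05 0.18 -0.09 0.3 -0.001 0 0; 0.07 0.24 -0.12 0.384 -0.0017 0.0004 0; 0.09 0.28 -0.135 0.384 -0.0017 0.0004 0; 0.1 0.301 -0.144 0.384 -0.0017 0.0004 0; 0.1 0.301 -0.144 0.384 -0.0017 0.0004 0; 0.1 0.301 -0.144 0.384 -0.0017 0.0004 0; 0.1 0.301 -0.144 0.384 -0.0017 0.0004 0; 0.1 0.301 -0.144 0.384 -0.0017 0.0004 0",
  force=25,
)

```text
time_s: 1.35
position: [0.4678, -0.3578, 0.1318]
orientation: [1.21, 1.205, -1.211]
ft_force: [-0.3, 0.5, 0.2]
finger_gap: 0.998
```

Request:
jog_arm(
  deltas="0.03 0.0005 -0.0015 0 0 0 0; 0.06 0.0005 -0.0015 0 0 0 0; 0.09 0.0005 -0.0015 0 0 0 0; 0.11 0.0005 -0.0015 0 0 0 0; 0.12 0.0005 -0.0015 0 0 0 0; 0.12 0.0005 -0.0015 0 0 0 0; 0.12 0.0005 -0.0015 0 0 0 60; 0.12 0.0005 -0.0015 0 0 0 60; 0.12 0.0005 -0.0015 0 0 0 60; 0.12 0.0005 -0.0015 0 0 0 60",
)

```text
time_s: 2.6
position: [0.4693, -0.3552, 0.0116]
orientation: [1.209, 1.207, -1.209]
ft_force: [0.4, 0.3, -0.6]
finger_gap: 0.768
```

Run:
```python
from h import *
from workcell import manip
np.set_printoptions(precision=4,suppress=True)
st=manip.sense();print({k:st[k] for k in("time_s","position","ft_force","finger_gap","qpos")},jaw(st))
im=np.zeros((600,800,3),np.uint8)
f=manip.grab_frame("scene");im[:,:400]=cv2.resize(f["frame"][150:240,375:435],(400,600),interpolation=cv2.INTER_CUBIC)
f=manip.grab_frame("top");im[:450,410:800]=cv2.resize(f["frame"][215:260,391:430],(390,450),interpolation=cv2.INTER_CUBIC)
cv2.imwrite("pics/g1.png",im)
```

```text
{'time_s': 2.6, 'position': array([ 0.4693, -0.3552,  0.0116]), 'ft_force': array([ 0.3549,  0.3235, -0.5859]), 'finger_gap': 0.7675604529489762, 'qpos': array([ 0.5397,  0.8538,  0.0958,  1.8405, -0.1636,  0.4529, -0.821 ])} (np.float64(-90.01110064338879), array([[ 0.0011,  1.    , -0.0002],
       [-0.0018, -0.0002, -1.    ],
       [-1.    ,  0.0011,  0.0018]]))
```

View pics/g1.png

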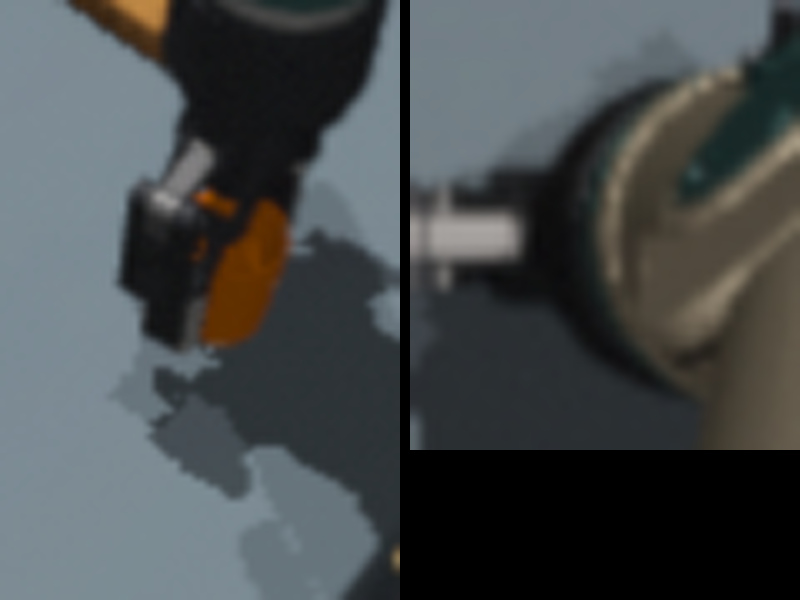

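The left half shows the cup between the open fingers, with the tips about 20 mm above its foot; in the top view the arm hides it. Closing now.

Request:
jog_arm(
  deltas="0 0 0 0 0 0 100; 0 0 0 0 0 0 125; 0 0 0 0 0 0 150; 0 0 0 0 0 0 180; 0 0 0 0 0 0 180; 0 0 0 0 0 0 180; -0.005 0 0 0 0 0 180; -0.01 0 0 0 0 0 180; -0.02 0 0 0 0 0 180; -0.03 0 0 0 0 0 180; -0.03 0 0 0 0 0 180",
  force=25,
)

```text
time_s: 4.08
position: [0.4699, -0.3556, 0.0425]
orientation: [1.208, 1.205, -1.209]
ft_force: [-0.5, 0.3, -0.5]
finger_gap: 0.502
```

Run:
```python
from h import *
from workcell import manip
np.set_printoptions(precision=4,suppress=True)
st=manip.sense();print({k:st[k] for k in("time_s","position","ft_force","finger_gap","qpos")},jaw(st))
f=manip.grab_frame("scene")
np.savez("sg.npz",**f)
cv2.imwrite("pics/g2.png",cv2.resize(f["frame"][150:240,365:455],(600,600),interpolation=cv2.INTER_CUBIC))
```

```text
{'time_s': 4.075, 'position': array([ 0.4699, -0.3556,  0.0425]), 'ft_force': array([-0.4985,  0.2914, -0.4593]), 'finger_gap': 0.5020075824822433, 'qpos': array([ 0.5322,  0.8035,  0.1076,  1.8345, -0.1576,  0.5081, -0.8262])} (np.float64(-90.01052749913063), array([[ 0.0025,  1.    , -0.0002],
       [-0.0029, -0.0002, -1.    ],
       [-1.    ,  0.0025,  0.0029]]))
```

View pics/g2.png

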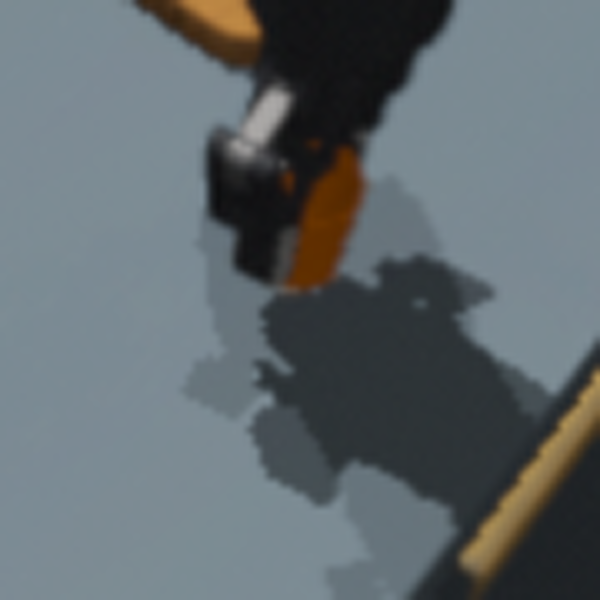

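The cup is between the closed fingers; its foot shows at about crop (308,290), pixel (411,193). I'll check whether it lifted.

Run:
```python
from h import *
np.set_printoptions(precision=1,suppress=True)
f=load("sg.npz")
for z in(0,.031):
  a=np.linspace(0,2*np.pi,8,endpoint=False)
  for nm,rr,h in(("foot",.018,0),("rim",.022,.045)):
    print(z,nm,((proj(f,np.c_[.4697+rr*np.cos(a),-.3555+rr*np.sin(a),0*a+z+h])-[365,150])*6.667).round().astype(int).tolist())
```

```text
0 foot [[240, 287], [234, 314], [256, 338], [292, 345], [321, 331], [325, 304], [304, 281], [268, 274]]
0 rim [[246, 205], [240, 237], [267, 267], [312, 276], [348, 259], [354, 225], [326, 196], [282, 188]]
0.031 foot [[250, 234], [245, 261], [267, 285], [304, 292], [333, 278], [338, 251], [315, 227], [279, 220]]
0.031 rim [[257, 148], [251, 181], [279, 211], [325, 220], [361, 203], [367, 169], [339, 140], [294, 132]]
```

Request:
jog_arm(
  deltas="-0.02 0 0 0 0 0 180; -0.025 0 -0.04 0 0 0 180; -0.025 0 -0.08 0 0 0 180; -0.025 0 -0.12 0 0 0 180; -0.025 -0.001 -0.16 0 0 0 180; -0.025 -0.001 -0.2 0 0 0 180; -0.025 -0.0015 -0.235 0 0 0 180; -0.025 -0.0015 -0.251 0 0 0 180; -0.025 -0.0015 -0.251 0 0 0 180; -0.025 -0.0015 -0.251 0 0 0 180; -0.025 -0.0015 -0.251 0 0 0 180",
)

```text
time_s: 5.5
position: [0.4678, -0.1058, 0.066]
orientation: [1.21, 1.205, -1.212]
ft_force: [-0.7, 0.6, -0.0]
finger_gap: 0.502
```

```bash
cat > st.py <<'E'
from h import *
from workcell import manip
np.set_printoptions(precision=4,suppress=True)
st=manip.sense();print({k:st[k] for k in("time_s","position","ft_force","ft_torque","finger_gap","qpos")},jaw(st))
E
python3 st.py
```

```text
{'time_s': 5.5, 'position': array([ 0.4678, -0.1058,  0.066 ]), 'ft_force': array([-0.6758,  0.6262, -0.0385]), 'ft_torque': array([-0.0557, -0.0122, -0.0285]), 'finger_gap': 0.5022066253325733, 'qpos': array([ 0.0633,  0.6761,  0.1461,  2.1243, -0.2579,  0.3558, -1.1538])} (np.float64(-90.15653829899165), array([[ 0.0011,  1.    , -0.0027],
       [-0.0025, -0.0027, -1.    ],
       [-1.    ,  0.0011,  0.0025]]))
```

Request:
jog_arm(
  deltas="0.01 0.0005 -0.001 0 0 0 180; 0.02 0.0005 -0.001 0 0 0 180; 0.03 0.0005 -0.001 0 0 0 180; 0.033 0.0005 -0.001 0 0 0 180; 0.033 0.0005 -0.001 0 0 0 180; 0.033 0.0005 -0.001 0 0 0 180",
)

```text
time_s: 6.25
position: [0.4684, -0.1032, 0.0331]
orientation: [1.209, 1.207, -1.209]
ft_force: [0.5, -0.2, 0.8]
finger_gap: 0.504
```

```bash
python3 st.py
python3 - <<'E'
from h import *
from workcell import manip
f=manip.grab_frame("scene");np.savez("s2.npz",**f);st=manip.sense()
im=cv2.resize(f["frame"][215:295,310:410],(800,640),interpolation=cv2.INTER_CUBIC)[:600]
a=np.linspace(0,2*np.pi,60)
def ring(x,y,z,r,c):
    p=((proj(f,np.c_[x+r*np.cos(a),y+r*np.sin(a),0*a+z])-[310,215]+.5)*8).astype(int)
    cv2.polylines(im,[p],True,c,1)
ring(.4682,-.1049,.018,.0215,(0,255,0)); p=st["position"]; zf=p[2]-.0116
ring(p[0]-.0003,p[1],zf,.018,(255,255,0)); ring(p[0]-.0003,p[1],zf+.045,.022,(255,0,255))
cv2.imwrite("pics/p1.png",im)
E
```

```text
{'time_s': 6.25, 'position': array([ 0.4684, -0.1032,  0.0331]), 'ft_force': array([ 0.4501, -0.2454,  0.7831]), 'ft_torque': array([ 0.0145, -0.0329,  0.0534]), 'finger_gap': 0.5037641982756123, 'qpos': array([ 0.0803,  0.7403,  0.1143,  2.1347, -0.2779,  0.2786, -1.1387])} (np.float64(-90.01415491256192), array([[ 0.0011,  1.    , -0.0002],
       [-0.0017, -0.0002, -1.    ],
       [-1.    ,  0.0011,  0.0017]]))
```

View pics/p1.png

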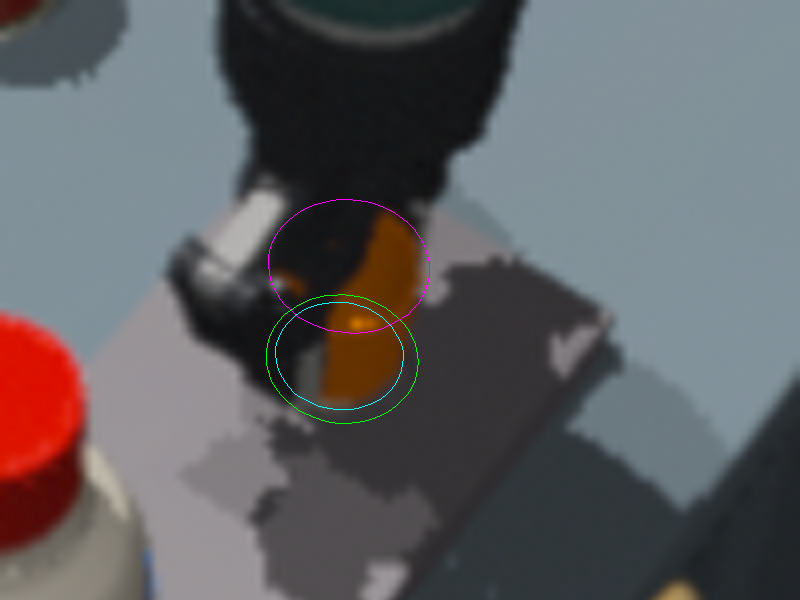

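The overlay fits the cup: it is upright, with its foot inside the pocket ring (green). Lowering it in two steps with a force check.

Request:
jog_arm(
  deltas="0.002 0 0.0006 0 0 0 180; 0.004 0 0.0006 0 0 0 180; 0.006 0 0.0006 0 0 0 180; 0.008 0 0.0006 0 0 0 180; 0.009 0 0.0006 0 0 0 180; 0.009 0 0.0006 0 0 0 180",
)

```text
time_s: 7.05
position: [0.4682, -0.1038, 0.0238]
orientation: [1.208, 1.208, -1.21]
ft_force: [0.4, 0.2, -1.1]
finger_gap: 0.499
```

Request:
jog_arm(
  deltas="0.001 0 0 0 0 0 180; 0.002 0 0 0 0 0 180; 0.003 0 0 0 0 0 180; 0.004 0 0 0 0 0 180; 0.004 0 0 0 0 0 180",
)

```text
time_s: 7.68
position: [0.4682, -0.1038, 0.0199]
orientation: [1.209, 1.207, -1.21]
ft_force: [1.1, 0.3, -1.4]
finger_gap: 0.504
```

Request:
jog_arm(
  deltas="0.001 0 0 0 0 0 180; 0.002 0 0 0 0 0 180; 0.003 0 0 0 0 0 180; 0.003 0 0 0 0 0 180",
)

```text
time_s: 8.18
position: [0.4685, -0.1038, 0.0173]
orientation: [1.209, 1.207, -1.209]
ft_force: [-0.0, 1.0, 5.6]
finger_gap: 0.503
```

Contact with the pocket floor at the expected height. Releasing and retreating.

Request:
jog_arm(
  deltas="0 0 0 0 0 0 120; 0 0 0 0 0 0 90; 0 0 0 0 0 0 50; 0 0 0 0 0 0 0; 0 0 0 0 0 0 0; -0.01 0 0 0 0 0 0; -0.03 0 0 0 0 0 0; -0.06 0 0 0 0 0 0; -0.1 0 0 0 0 0 0; -0.15 0 0 0 0 0 0; -0.2 0 0 0 0 0 0; -0.23 0 0 0 0 0 0",
)

```text
time_s: 9.68
position: [0.4686, -0.1036, 0.2501]
orientation: [1.21, 1.204, -1.207]
ft_force: [0.3, 0.1, -0.2]
finger_gap: 0.998
```

Request:
jog_arm(
  deltas="-0.02 0 -0.03 0 0 0 0; -0.02 0 -0.07 0 0 0 0; -0.02 0 -0.11 0 0 0 0; -0.02 0 -0.14 0 0 0 0; -0.02 0 -0.158 0 0 0 0; -0.02 0 -0.158 0 0 0 0; -0.02 0 -0.158 0 0 0 0; -0.02 0 -0.158 0 0 0 0",
)

```text
time_s: 10.68
position: [0.4681, 0.0534, 0.2668]
orientation: [1.21, 1.206, -1.211]
ft_force: [-0.1, 0.0, -0.6]
finger_gap: 0.993
```

```bash
python3 st.py
python3 - <<'E'
from h import *
from workcell import manip
f=manip.grab_frame("scene");np.savez("s3.npz",**f);st=manip.sense()
F=f["frame"]
im=np.zeros((600,800,3),np.uint8)
im[:400,:400]=cv2.resize(F[230:280,327:377],(400,400),interpolation=cv2.INTER_CUBIC)
a=np.linspace(0,2*np.pi,60)
for z,r in((.006,.018),(.051,.022)):
    p=((proj(f,np.c_[.4687+r*np.cos(a),-.1036+r*np.sin(a),0*a+z])-[327,230]+.5)*8).astype(int)
    cv2.polylines(im,[p],True,(0,255,0),1)
im[:,405:]=cv2.resize(F[190:310,265:344],(395,600),interpolation=cv2.INTER_CUBIC)
cv2.imwrite("pics/p2.png",im)
E
```

```text
{'time_s': 10.675, 'position': array([0.4681, 0.0534, 0.2668]), 'ft_force': array([-0.1055,  0.0272, -0.6168]), 'ft_torque': array([-0.0469,  0.0302,  0.0127]), 'finger_gap': 0.9926649683717925, 'qpos': array([-0.4055,  0.3394,  0.309 ,  1.9581, -0.131 ,  0.8626, -1.6008])} (np.float64(-90.12707956996186), array([[ 0.0009,  1.    , -0.0022],
       [-0.0019, -0.0022, -1.    ],
       [-1.    ,  0.0009,  0.0019]]))
```

View pics/p2.png

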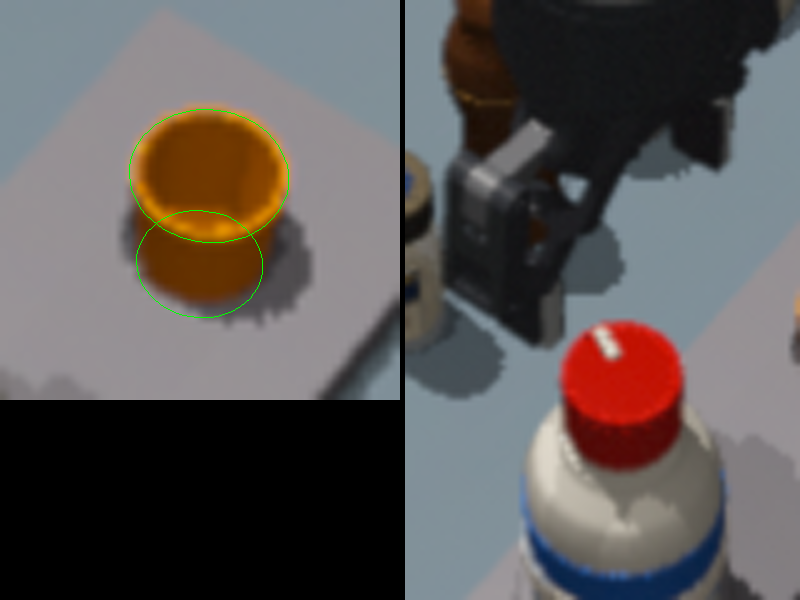

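The cup stands upright, fully down in the pocket: its rim matches the ring drawn at z = 51 mm. On the right, the gripper is behind and above the cap, and the cap has not moved. Descending over the cap.

Request:
jog_arm(
  deltas="0.03 0 -0.0018 0 0 0 0; 0.06 0 -0.0018 0 0 0 0; 0.08 0 -0.0018 0 0 0 0; 0.095 0 -0.0018 0 0 0 0; 0.1 0 -0.0018 0 0 0 0; 0.1 0 -0.0018 0 0 0 40; 0.1 0 -0.0018 0 0 0 80; 0.1 0 -0.0018 0 0 0 95; 0.1 0 -0.0018 0 0 0 95",
  force=20,
)

```text
time_s: 11.85
position: [0.4684, 0.0563, 0.167]
orientation: [1.209, 1.207, -1.209]
ft_force: [0.5, -0.1, 0.0]
finger_gap: 0.629
```

```bash
python3 st.py
python3 - <<'E'
from h import *
from workcell import manip
F=manip.grab_frame("scene")["frame"];G=manip.grab_frame("top")["frame"]
im=np.zeros((600,800,3),np.uint8)
im[:,:500]=cv2.resize(F[235:295,280:330],(500,600),interpolation=cv2.INTER_CUBIC)
im[:300,505:805]=cv2.resize(G[215:265,215:265],(300,300),interpolation=cv2.INTER_CUBIC)[:,:295]
cv2.imwrite("pics/k1.png",im)
E
```

```text
{'time_s': 11.85, 'position': array([0.4684, 0.0563, 0.167 ]), 'ft_force': array([ 0.5014, -0.0524,  0.0433]), 'ft_torque': array([0.0047, 0.0555, 0.0242]), 'finger_gap': 0.6290714448355261, 'qpos': array([-0.359 ,  0.4881,  0.2528,  2.0751, -0.2064,  0.6003, -1.5348])} (np.float64(-90.01177836129548), array([[ 0.0014,  1.    , -0.0002],
       [-0.0014, -0.0002, -1.    ],
       [-1.    ,  0.0014,  0.0014]]))
```

View pics/k1.png

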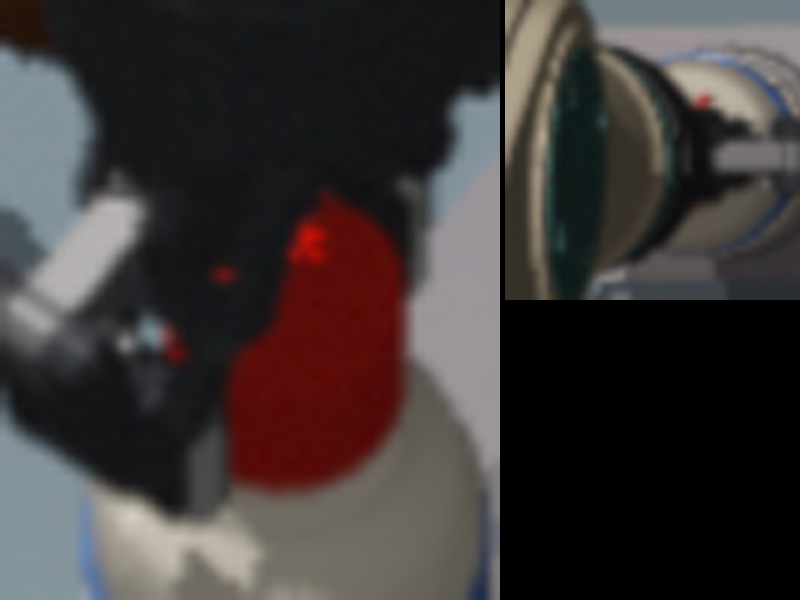

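The cap sits between the pads, with the tips close to its lower half and clear of the shoulder. Closing gently.

Request:
jog_arm(
  deltas="0 0 0 0 0 0 110; 0 0 0 0 0 0 120; 0 0 0 0 0 0 135; 0 0 0 0 0 0 160; 0 0 0 0 0 0 180; 0 0 0 0 0 0 180",
  force=20,
)

```text
time_s: 12.7
position: [0.4682, 0.0558, 0.1667]
orientation: [1.209, 1.207, -1.21]
ft_force: [-0.4, -4.5, 3.7]
finger_gap: 0.514
```

```bash
python3 st.py
```

```text
{'time_s': 12.7, 'position': array([0.4682, 0.0558, 0.1667]), 'ft_force': array([-0.3747, -4.4654,  3.6536]), 'ft_torque': array([-0.7903,  0.042 ,  0.0291]), 'finger_gap': 0.5136635911433817, 'qpos': array([-0.3586,  0.4887,  0.2532,  2.0753, -0.206 ,  0.6002, -1.5348])} (np.float64(-90.0378314993619), array([[ 0.0009,  1.    , -0.0007],
       [-0.002 , -0.0007, -1.    ],
       [-1.    ,  0.0009,  0.002 ]]))
```

Request:
jog_arm(
  deltas="0 0 0.0004 0 0 0 200; 0 0 0.0008 0 0 0 200; 0 0 0.0008 0 0 0 220; 0 0 0.0008 0 0 0 220; 0 0 0.0008 0 0 0 220",
  force=60,
)

```text
time_s: 13.32
position: [0.4682, 0.0558, 0.1667]
orientation: [1.209, 1.208, -1.209]
ft_force: [-0.5, -1.2, 2.8]
finger_gap: 0.504
```

Request:
jog_arm(
  deltas="0.0015 0 0 0 0 0 220; 0.003 0 0 0 0 0 220; 0.0045 0 0 0 0 0 220; 0.006 0 0 0 0 0 220; 0.006 0 0 0 0 0 220",
)

```text
time_s: 13.95
position: [0.4682, 0.0558, 0.1608]
orientation: [1.209, 1.208, -1.209]
ft_force: [-0.8, -0.8, 6.4]
finger_gap: 0.505
```

The cap followed the press (6.4 N at 6 mm). Twisting, first 20°.

Request:
jog_arm(
  deltas="0 0 0 -0.09 0 0 220; 0 0 0 -0.18 0 0 220; 0 0 0 -0.27 0 0 220; 0 0 0 -0.35 0 0 220; 0 0 0 -0.35 0 0 220",
)

```text
time_s: 14.58
position: [0.4683, 0.0561, 0.1609]
orientation: [0.947, 1.354, -0.947]
ft_force: [-1.2, 0.2, 6.5]
finger_gap: 0.501
```

```bash
python3 st.py
```

```text
{'time_s': 14.575, 'position': array([0.4683, 0.0561, 0.1609]), 'ft_force': array([-1.1735,  0.2136,  6.5188]), 'ft_torque': array([ 0.0583,  0.2313, -0.0025]), 'finger_gap': 0.5014640658779851, 'qpos': array([-0.2804,  0.4905,  0.1429,  2.0788, -0.1216,  0.5789, -1.2723])} (np.float64(-69.89604095193316), array([[ 0.0011,  0.9391,  0.3437],
       [-0.0006,  0.3437, -0.9391],
       [-1.    ,  0.0008,  0.0009]]))
```

Request:
jog_arm(
  deltas="0 0 0 -0.1 0 0 220; 0 0 0 -0.2 0 0 220; 0 0 0 -0.3 0 0 220; 0 0 0 -0.4 0 0 220; 0 0 0 -0.5 0 0 220; 0 0 0 -0.6 0 0 220; 0 0 0 -0.7 0 0 220; 0 0 0 -0.8 0 0 220; 0 0 0 -0.9 0 0 220; 0 0 0 -1.0 0 0 220; 0 0 0 -1.08 0 0 220; 0 0 0 -1.08 0 0 220",
)

```text
time_s: 16.08
position: [0.4685, 0.0561, 0.161]
orientation: [0.11, 1.566, -0.11]
ft_force: [-0.9, -0.4, 7.0]
finger_gap: 0.5
```

```bash
python3 st.py
python3 - <<'E'
from h import *
from workcell import manip
F=manip.grab_frame("scene")["frame"]
cv2.imwrite("pics/t1.png",cv2.resize(F[225:300,275:345],(560,600),interpolation=cv2.INTER_CUBIC))
E
```

```text
{'time_s': 16.075, 'position': array([0.4685, 0.0561, 0.161 ]), 'ft_force': array([-0.9442, -0.4022,  7.0295]), 'ft_torque': array([-0.0397,  0.1457,  0.0317]), 'finger_gap': 0.49997858533250544, 'qpos': array([-0.0552,  0.4898, -0.1745,  2.0724,  0.149 ,  0.5895, -0.4735])} (np.float64(-8.020434840975383), array([[ 0.0015,  0.1395,  0.9902],
       [-0.0006,  0.9902, -0.1395],
       [-1.    , -0.0004,  0.0016]]))
```

View pics/t1.png

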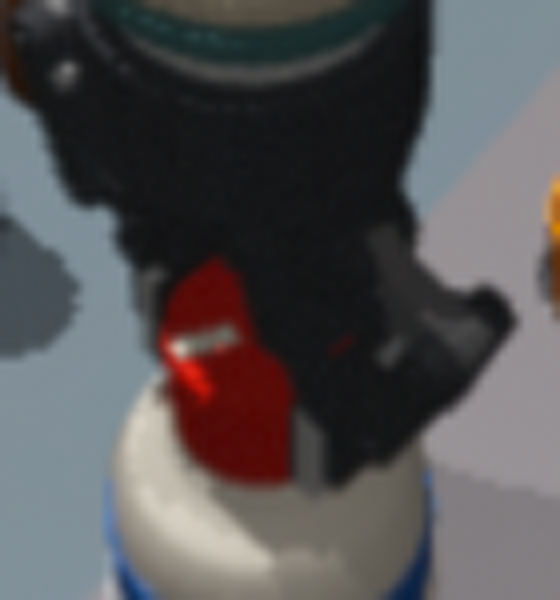

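The tick now points left, about 82° from where it started, so the cap turned with the gripper. Lifting.

Request:
jog_arm(
  deltas="-0.003 0 0 0 0 0 220; -0.006 0 0 0 0 0 220; -0.009 0 0 0 0 0 220; -0.012 0 0 0 0 0 220; -0.015 0 0 0 0 0 220; -0.015 0 0 0 0 0 220",
)

```text
time_s: 16.88
position: [0.4682, 0.0554, 0.1758]
orientation: [0.11, 1.567, -0.112]
ft_force: [0.9, -0.2, -0.3]
finger_gap: 0.5
```

Request:
jog_arm(
  deltas="-0.008 0 0 0 0 0 220; -0.016 0 0 0 0 0 220; -0.024 0 0 0 0 0 220; -0.032 0 0 0 0 0 220; -0.04 0 0 0 0 0 220; -0.048 0 0 0 0 0 220; -0.056 0 0 0 0 0 220; -0.058 0 0 0 0 0 220; -0.058 0 0 0 0 0 220; -0.058 0 0 0 0 0 220",
)

```text
time_s: 18.12
position: [0.4679, 0.0556, 0.2334]
orientation: [0.109, 1.568, -0.112]
ft_force: [-0.6, 0.1, -0.3]
finger_gap: 0.5
```

```bash
python3 st.py
python3 - <<'E'
from h import *
from workcell import manip
f=manip.grab_frame("scene");F=f["frame"]
im=cv2.resize(F[180:330,240:400],(640,600),interpolation=cv2.INTER_CUBIC)
a=np.linspace(0,2*np.pi,60);r=.0225
p=((proj(f,np.c_[.4682+r*np.cos(a),.0554+r*np.sin(a),0*a+.233])-[240,180]+.5)*4).astype(int)
cv2.polylines(im,[p],True,(0,255,0),1)
cv2.imwrite("pics/f1.png",im)
E
```

```text
{'time_s': 18.125, 'position': array([0.4679, 0.0556, 0.2334]), 'ft_force': array([-0.5518,  0.0621, -0.3201]), 'ft_torque': array([-0.0275, -0.0326,  0.0335]), 'finger_gap': 0.49961173346662197, 'qpos': array([-0.0306,  0.378 , -0.2006,  1.9921,  0.1069,  0.7816, -0.4345])} (np.float64(-8.080104136920898), array([[ 0.0001,  0.1406,  0.9901],
       [-0.0016,  0.9901, -0.1406],
       [-1.    , -0.0016,  0.0003]]))
```

View pics/f1.png

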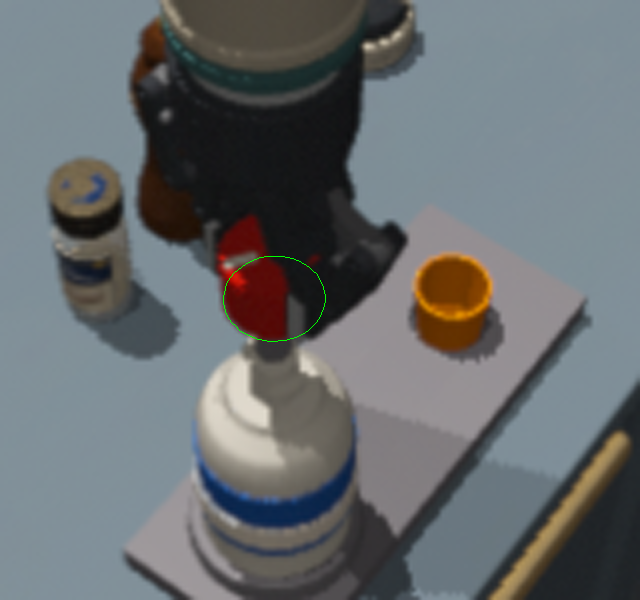

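The open neck shows under the cap. The cap is level, with its underside fitting the ring at z = 233 mm, about 35 mm above the mouth. The cup is seated and the mill and spice jar are standing. Handing in.

```bash
python3 -c "
from workcell import manip
print(manip.job_done())"
```

```text
the job is handed in; nothing more can be done
None
```

I stood the cup in the pocket and let go of it. Then I pressed the cap down 6 mm, turned it 82° anticlockwise and lifted it straight off. The job was handed in at about 18 s of the 54 s allowed.

- **Cup:** pushing it down met the pocket floor at the expected height with 5.6 N, and its rim in the picture afterwards matches full depth. It is upright.
- **Cap:** it is held upright with its underside about 35 mm above the mouth. The wrist force is near zero, so it touches nothing else.
- **Things behind:** the spice jar is untouched. The mill and tin are partly or wholly hidden by the gripper in the last picture; the part of the mill that shows is standing, and no unexpected forces appeared.

No check failed. The two cameras disagreed by 1 to 3 mm on positions, and I settled that from the grasp and the contact forces.

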